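# Pry the retaining clip off the jar turntable's spindle with a hooked pick

### The arm

A 7-joint arm with a two-finger parallel gripper is mounted at the origin on the work surface. World frame = base frame: x ahead of the robot, y to its left, z up, the work surface at z = 0. Lengths are in m, angles in rad, forces in N, time in s.
With the tool pointing down it reaches from about 0.35 to 0.775 m from the base axis. Payload 3.1 kg.
Tool frame: the origin (TCP) lies on the centre line of the jaws, within the pads' length; the fingertips stand 25 mm ahead of it and the grasp point (between the pads) lies 6 mm ahead of it (arm.tips_ahead is the distance from the TCP to the fingertips, in m); y points along the fingers, z is the direction in which the jaws open and shut, and the axes are right-handed (so a half turn about y gives the same grasp; the last joint's range is limited). The gripper opens to 85 mm and grips with 20 to 120 N. Pads are 22 mm wide; open, the fingers measure 114 mm over their backs; the gripper's body (76 mm by 85 mm) begins 54 mm behind the grasp point. The pads swing forward as they close: fully open they stand 13 mm farther back than shut.
Start: joints at [1.15, 0.311, 0.014, 1.512, -0.004, 1.319, -0.027], TCP at [0.203, -0.511, 0.223] pointing down, gripper open.
Joint ranges: [-2.7, 2.7], [-0.3, 1.91], [-1.27, 1.3], [0.12, 2.57], [-1.44, 4.58], [0.2, 2.03], [-3.05, 3.05]. Speed limits (rad/s): [2.79, 2.79, 3.14, 3.14, 3.14, 3.14, 3.14].

### API

Orientations are given as a rotation vector (axis times angle).
In Python, from rig import arm, snapshot, workorder gives the robot as it stands. The module is installed in compiled form; this text tells all that it offers.
- The arm moves only by the tool drive_tool, never from a script. Its argument "commands" is a list of rows, each an object of numbers: "dx", "dy", "dz": the shift along the world's x, y, z in m; "turn": the turn about the world's z in rad. In form: [{"dx": .., "dy": .., "dz": .., "turn": ..}, ...]. A call has 1 to 20 rows; each row shifts and turns the commanded pose from where the row before left it; what a row does not reach is not made up. A row lasts 1/8 s, in which the tool goes at most 62.5 mm and 10.7 degrees, less where a joint would pass 70% of its speed; a pose out of reach is approached as far as the arm can. A call with a gripper value outside its range is refused whole. "fingers" is the finger opening in m, from 0 to 0.0854, set as the call begins (left out, the last holds). The fingers move at their own pace and stop on an object; the grip force is fixed at half the most. Time passes only in rows, so rows that do not move let the fingers close. It gives the time, the measured TCP pose, the force and the opening at its end, in the units of the state.
- arm.read_state(): the state, without advancing time (a new reading comes with each control period).
- snapshot(name): name is "scene" or "top" or "wrist"; returns a dict with "frame" (420x560x3 uint8, red, green, blue), "vertical_fov" (degrees; the focal length in pixels is half the picture's height over the tangent of half this angle, whatever the lens; pixels are square), "cx", "cy" (the principal point, pixels), "rvec" (rotation vector, rad) and "tvec" (3), from world to camera coordinates, as OpenCV has them; the wrist camera has in their place "T_tool_cam" (4x4, takes a point from camera to tool coordinates, whose origin is the TCP and whose axes are the tool frame's). Camera axes: x right, y down, z forward; pixel columns grow to the right and rows downward; lengths in m; the calibration is good to about 2 mm. A picture is of the moment at which its call begins: read the wrist's pose just before it. There is no depth.
- workorder.job_done(): hands the job in, once; it reports no verdict.
The state is a dict: "time_s": time; "joints": joint angles; "qd": joint speeds; "effort": joint torques, N m; "position": TCP position; "ee_rot": TCP orientation; "force": force on the tool from outside, world axes, zero at the start; "wrist_torque": the same for the moment, N m; "grip_width": finger opening in m.
Only numpy, scipy, OpenCV 4.12 (cv2) and the standard library are available. Lean on these libraries where they do the work, as an engineer would, in place of code of your own. Each camera call takes 0.05 s, during which the arm holds its last target. There are 200 camera calls.

### The job

The jar turntable has to come apart for cleaning: take the hooked pick from its block, hook it down into the red loop of the clip and pry the clip out of the spindle's groove, gently, without bending it, pressing hard on the turntable or touching the clip with the fingers. Leave the clip lying on the turntable, well clear of the spindle, and put the pick back upright in its block. Do not disturb the jars and the other things around.

Things in the scene. Friction and masses are not known exactly. Their poses are not given: they have to be found in the camera images.
- turntable: round aluminium jar turntable, 256 mm across, fixed to the worktop (it does not turn). Origin: centre of its underside, on the spindle axis; z up. Flat plate top at z = 24 mm, painted white within 55 mm of the axis; steel lip at radius 124 to 128 mm, up to z = 31 mm
- hub (a point): on the spindle axis, at the height of the plate's top. Above it stand: steel collar of radius 22 mm, 0 to 8 mm up; spindle groove of radius 10 mm, 8 to 15 mm up; dark spindle head of radius 14 mm, 15 to 26 mm up
- clip: sprung clip of 4 mm brass wire, in the groove on the collar. Origin: ring centre, underside; on the spindle axis while fitted; z up. Rigid bow (outer radius 15 mm) on its +x side, sprung jaws grip round the -x side. Pulled by its red loop along its own +x with some 3 to 15 N the jaws spread and it comes off within 25 mm. 25 N bends it. Fingers must not touch it
- rivet (a point): rivet of the red pull loop, 16 mm from the ring centre along the clip's +x, at underside height; axes as the clip's. The loop swings level about it, stiffly (4 to 5 N at the eye), up to 0.42 rad either way; its angle is random and NOT given: find it by feel or sight. Along the loop from the rivet: eye open from 16 to 29 mm, 8 mm wide; tip at 33 mm. 4 mm square bar; 8 mm free below it
- pick: hooked pick, about 90 g, hanging in its block. Origin: on the shank axis, at the underside of the black collar disc (radius 17 mm, 4 mm thick); z up along the handle. Orange square handle, 20 x 20 mm, from z = 4 to 62 mm, its faces along x and y. Steel shank 4 mm thick down to z = -60 mm
- grip (a point): middle of the pick's handle, 34 mm above the pick's origin. Grip across the two x faces, firmly (about 100 N): it then stays stiff when pulled along x
- hook (a point): bottom of the pick's shank axis, 60 mm below the pick's origin; axes of the pick. The hook's foot, 4 mm wire (0 to 4 mm above this point), sticks out along +x; its end is 6 mm from the shank axis
- pick_block: fixed wooden block 70 x 70 x 75 mm with a square hole, 19 mm wide, right through from the top at its centre; the pick's shank hangs in the hole, the collar rests on the top. Origin: centre of the underside
- jar_a: small round jar, 46 mm across, 46 mm tall, black lid, standing on the turntable; origin at the centre of its underside. Leave it where it is
- jar_b: the same kind of jar in another colour, also on the turntable. Leave it
- jar_c: the same kind of jar on the worktop. Leave it
- jar_d: the same kind of jar on the worktop. Leave it
- jar_lid: black jar lid lying on the worktop, 48 mm across, 10 mm thick. Leave it
- mixing_bowl: glass bowl, 170 mm across, 80 mm tall, on the worktop. Leave it
- spatula: kitchen spatula with red handle lying on the worktop. Leave it
Mind the look-alikes: they are no part of the job. What is meant by the pick_block is not turquoise, and is the smaller of those in its own colour.

How it is judged:
By the outcome, as a careful person would: the job done as asked, in the order asked, and still so for the second after the job is handed in, with the robot touching nothing.
It also fails if it takes over 67 s, if anything falls off the work surface, if the arm or the gripper's body presses on something with over 40 N, if the wrist force passes 120 N, or if a joint passes its speed limit or range.

## Working session

There is one attempt and no reset: what is moved stays moved. The work goes in short steps, Python scripts to look and compute and a tool call to move; the robot and the scene stay as the last step left them, time stands still between calls to the robot, and variables do not carry over. Pictures are saved under pics/ and viewed, about 8 in all and at most 12, crops included, and the job is handed in when it is done.

Besides the shell and the picture viewer there is one more tool, called after "Request:" by a JSON object that holds its "fn" and its "kwargs", one argument or row to a line. drive_tool: Moves the arm, as the interface text tells. Its arguments: {"type":"object","properties":{"commands":{"type":"array"},"fingers":{"type":"number"}},"required":["commands"]}

```bash
ls; mkdir -p pics; cat > h.py <<'E'
import numpy as np, cv2
from scipy.spatial.transform import Rotation as R
from rig import arm, snapshot, workorder
def save(n,img,): cv2.imwrite(f'pics/{n}.png',img[...,::-1])
def snap(name):
    st=arm.read_state(); s=snapshot(name); f=210/np.tan(np.radians(s['vertical_fov'])/2)
    K=np.array([[f,0,s['cx']],[0,f,s['cy']],[0,0,1]])
    if name=='wrist':
        T=np.eye(4);T[:3,:3]=R.from_rotvec(st['ee_rot']).as_matrix();T[:3,3]=st['position']
        W=np.linalg.inv(T@np.array(s['T_tool_cam']))
    else:
        W=np.eye(4);W[:3,:3]=R.from_rotvec(np.ravel(s['rvec'])).as_matrix();W[:3,3]=np.ravel(s['tvec'])
    return dict(img=s['frame'],K=K,W=W)
def proj(c,P):
    P=np.atleast_2d(P);q=(c['W'][:3,:3]@P.T).T+c['W'][:3,3];q=q@c['K'].T;return q[:,:2]/q[:,2:]
def ray(c,uv):
    d=np.linalg.inv(c['K'])@[uv[0],uv[1],1];Rw=c['W'][:3,:3].T;return -Rw@c['W'][:3,3],Rw@d
def atz(c,uv,z):
    o,d=ray(c,uv);return o+d*(z-o[2])/d[2]
def tri(cs,uvs):
    A=np.zeros((3,3));b=np.zeros(3);L=[]
    for c,u in zip(cs,uvs):
        o,d=ray(c,u);d/=np.linalg.norm(d);M=np.eye(3)-np.outer(d,d);A+=M;b+=M@o;L.append((o,M))
    p=np.linalg.solve(A,b);return p,[np.linalg.norm(M@(p-o)) for o,M in L]
def dump(c,n): np.savez(f'pics/{n}.npz',**c)
def load(n): return dict(np.load(f'pics/{n}.npz'))
E
python3 - <<'E'
from h import *
for n in('scene','top'):
    c=snap(n);dump(c,n);print(n,c['K'][0,0],ray(c,(280,210)))
    save(n,c['img'])
a=cv2.resize(load('scene')['img'],(800,600));save('scene_b',a)
a=cv2.resize(load('top')['img'],(800,600));save('top_b',a)
s=arm.read_state();print(s['time_s'],s['position'],s['ee_rot'],s['force'],s['grip_width'])
E
```

```text
pics
scene 478.3043876866125 (array([1.19971182, 0.02228215, 0.99609359]), array([-0.59967331, -0.05038744, -0.79908545]))
top 510.4280978824267 (array([ 0.41198017, -0.05301351,  1.49110138]), array([ 0.08764482, -0.01814563, -0.99616246]))
0.1 [ 0.20316009 -0.51038797  0.22233784] [-0.38669368  2.01645267 -2.01222804] [ 0.28393345  0.00211256 -0.15162714] 0.08545870135286951
```

View pics/scene_b.png

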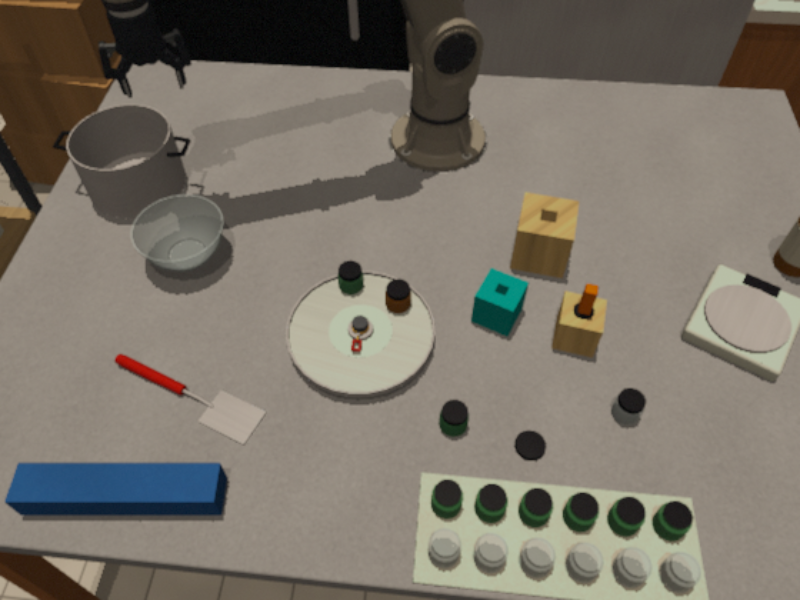

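View pics/top_b.png

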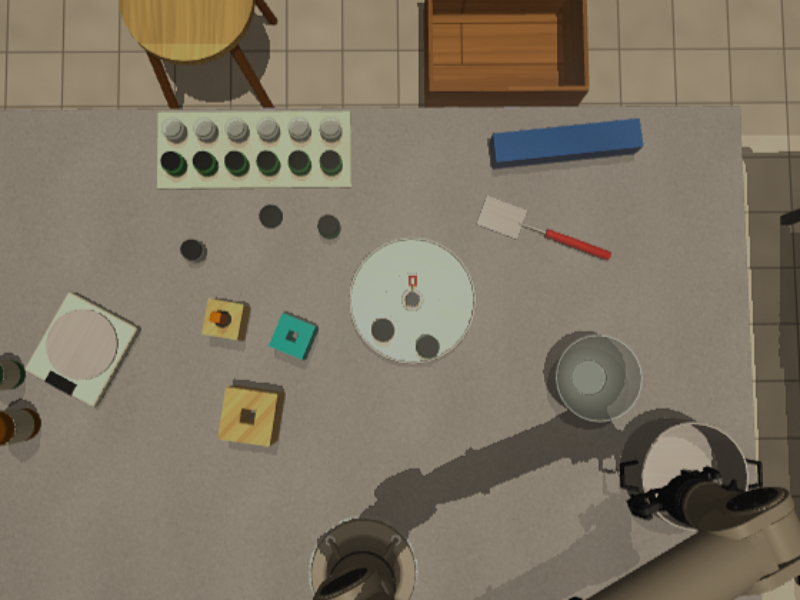

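Both pictures agree. Candidates for the pick_block, in scene pixels, are the turquoise block (500,302), the large wooden block (546,235) and the small wooden block (580,325). The small wooden one is not turquoise, is the smaller of its colour, and has the orange pick in it. I'll confirm that in one enlarged crop, which also shows the hub.

```bash
python3 - <<'E'
from h import *
out=[]
# (view, centre in 560 px, half width)
for n,u,v,w in(('top',157,223,24),('top',288,205,24),('scene',406,222,32),('scene',252,232,32)):
    im=load(n)['img'];h=int(w*.75);print(n,u-w,v-h,400/(2*w))
    out.append(cv2.resize(im[v-h:v+h,u-w:u+w],(400,300),interpolation=cv2.INTER_CUBIC))
save('crop',np.vstack([np.hstack(out[:2]),np.hstack(out[2:])]))
E
```

```text
top 133 205 8.333333333333334
top 264 187 8.333333333333334
scene 374 198 6.25
scene 220 208 6.25
```

View pics/crop.png

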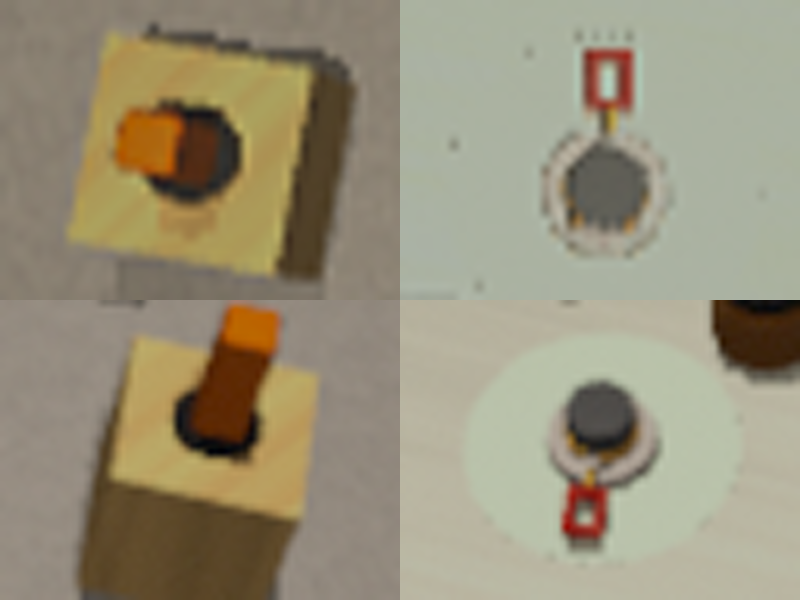

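```bash
python3 - <<'E'
from h import *
t=load('top');s=load('scene')
T=lambda x,y,o=(133,205):(x/8.3333+o[0]-.5+.0,y/8.3333+o[1]-.5)
H=lambda x,y:T(x-400,y,(264,187))
S=lambda x,y,o=(374,198):(x/6.25+o[0]-.5,(y-300)/6.25+o[1]-.5)
SH=lambda x,y:S(x-400,y,(220,208))
np.set_printoptions(precision=4,suppress=True)
co=np.array([atz(t,T(*p),.075) for p in((108,33),(315,65),(275,275),(70,240))]);print('block top',co[:,:2],co.mean(0))
e=np.diff(np.vstack([co,co[:1]]),axis=0)[:,:2];print('edge len,ang',np.linalg.norm(e,axis=1),np.degrees(np.arctan2(e[:,1],e[:,0])))
print('block scene',np.array([atz(s,S(*p),.075) for p in((137,337),(319,375),(300,520),(112,478))]).mean(0))
print('handle top',tri([t,s],[T(150,143),S(252,328)]))
print('headtop',tri([t,s],[H(605,187),SH(600,400)]), atz(t,H(605,187),.05),atz(s,SH(600,400),.05))
print('looptip/near/eye top',[atz(t,H(*p),.034) for p in((608,48),(609,110),(608,79))])
print('loop eye tri',tri([t,s],[H(608,79),SH(586,511)]))
# turntable centre from rim fit: white paint disc in scene
print('paint',atz(s,SH(604,448),.024))
for n,P in(('hub top',[0,0,0]),):pass
E
```

```text
block top [[0.5443 0.2947]
 [0.533  0.2259]
 [0.4631 0.2388]
 [0.4754 0.3068]] [0.504  0.2666 0.075 ]
edge len,ang [0.0698 0.071  0.069  0.0699] [-99.3531 169.4989  79.7437  -9.9194]
block scene [0.5024 0.2685 0.075 ]
handle top (array([0.5034, 0.2669, 0.1365]), [np.float64(0.0008782213794246542), np.float64(0.0008782213794245436)])
headtop (array([ 0.541 , -0.1019,  0.0556]), [np.float64(0.0001741653797499733), np.float64(0.00017416537974999002)]) [ 0.5416 -0.1023  0.05  ] [ 0.5371 -0.1025  0.05  ]
looptip/near/eye top [array([ 0.5911, -0.1044,  0.034 ]), array([ 0.5696, -0.1045,  0.034 ]), array([ 0.5804, -0.1043,  0.034 ])]
loop eye tri (array([ 0.58  , -0.1036,  0.0366]), [np.float64(0.000612796054907572), np.float64(0.0006127960549075605)])
paint [ 0.5417 -0.1014  0.024 ]
```

Request:
{"fn": "drive_tool", "kwargs": {
  "commands": [
    {"dx": 0.03, "dy": 0.05, "dz": 0.03},
    {"dx": 0.03, "dy": 0.05, "dz": 0.03},
    {"dx": 0.03, "dy": 0.05},
    {"dx": 0.03, "dy": 0.05},
    {"dx": 0.03, "dy": 0.05},
    {"dx": 0.02, "dy": 0.05},
    {"dx": 0.02, "dy": 0.05},
    {"dy": 0.04}
  ]
}}

```text
invalid input at $.commands[0]: expected keys dx, dy, dz, turn
```

```bash
python3 - <<'E'
from h import *
np.set_printoptions(precision=4,suppress=True)
c=snapshot('wrist');print(c['T_tool_cam'],c['vertical_fov'])
print(R.from_rotvec(arm.read_state()['ee_rot']).as_matrix())
E
```

```text
[[-0.0001  0.9495  0.3137 -0.0804]
 [ 0.0003 -0.3137  0.9495 -0.1498]
 [ 1.      0.0002 -0.0003  0.0007]
 [ 0.      0.      0.      1.    ]] 68.24703316969341
[[-0.9291 -0.0008  0.3699]
 [-0.3699  0.0016 -0.9291]
 [ 0.0001 -1.     -0.0018]]
```

Request:
{"fn": "drive_tool", "kwargs": {
  "commands": [
    {"dx": 0.03, "dy": 0.05, "dz": 0.03, "turn": 0},
    {"dx": 0.04, "dy": 0.05, "dz": 0.03, "turn": 0},
    {"dx": 0.04, "dy": 0.05, "dz": 0, "turn": 0},
    {"dx": 0.04, "dy": 0.05, "dz": 0, "turn": 0},
    {"dx": 0.04, "dy": 0.05, "dz": 0, "turn": 0},
    {"dx": 0.04, "dy": 0.05, "dz": 0, "turn": 0},
    {"dx": 0.04, "dy": 0.05, "dz": 0, "turn": 0},
    {"dx": 0.04, "dy": 0.03, "dz": 0, "turn": 0}
  ]
}}

```text
time_s: 1.15
position: [0.5036, -0.1419, 0.2786]
ee_rot: [-0.389, 2.013, -2.011]
force: [0.4, 0.3, 0.2]
grip_width: 0.0858
```

```bash
python3 - <<'E'
from h import *
c=snap('wrist');dump(c,'w1')
p=proj(c,[[.541,-.102,.05],[.58,-.104,.034],[.591,-.104,.034]]);print(p)
u,v=p[1].astype(int);w=56;h=42
u0,v0=max(0,min(u-w,560-2*w)),max(0,min(v-h,420-2*h));print(u0,v0,800/(2*w))
save('w1',cv2.resize(c['img'][v0:v0+2*h,u0:u0+2*w],(800,600),interpolation=cv2.INTER_CUBIC))
E
```

```text
[[257.02740093 130.83699004]
 [270.87732988  99.54639154]
 [274.26374779  90.50846367]]
214 57 7.142857142857143
```

View pics/w1.png

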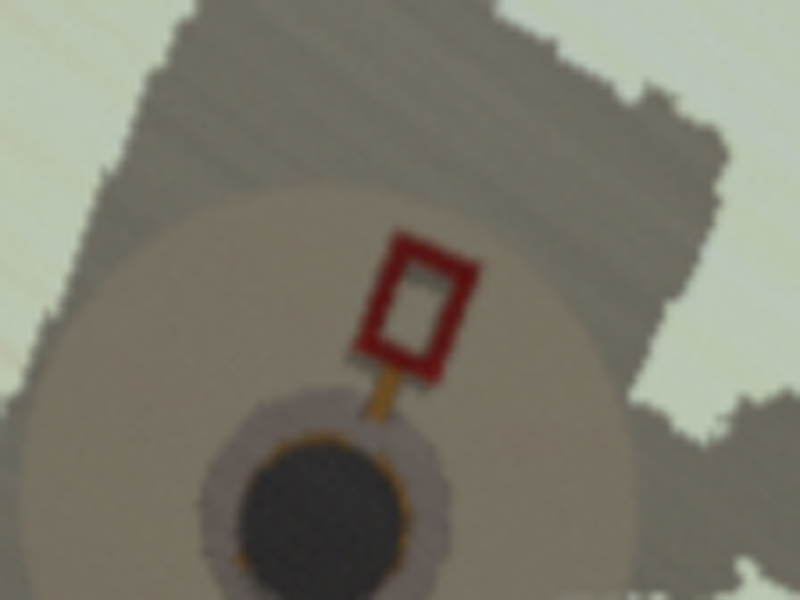

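The wrist view shows the spindle head at crop (323,520). The red loop's corners are (397,228), (482,262), (440,385) and (353,348), and the eye is open.

```bash
python3 - <<'E'
from h import *
np.set_printoptions(precision=4,suppress=True)
c=load('w1');t=load('top')
U=lambda x,y:(x/7.142857+214-.5,y/7.142857+57-.5)
hd=atz(c,U(323,520),.05)
co=np.array([atz(c,U(*p),.036) for p in((397,228),(482,262),(440,385),(353,348))])
print('head',hd,'loop corners',co[:,:2],co.mean(0))
col=atz(c,U(325,510),.032);pt=atz(c,U(328,490),.024);print('collar',col,'paint',pt)
tip=(co[0]+co[1])/2;near=(co[2]+co[3])/2;d=(tip-near)[:2];print('len',np.linalg.norm(d),np.linalg.norm(co[0]-co[1]));d/=np.linalg.norm(d)
e1=(co[1]-co[0])[:2];d2=np.array([-e1[1],e1[0]])/np.linalg.norm(e1)
print('dirs',np.degrees(np.arctan2(d[1],d[0])),np.degrees(np.arctan2(d2[1],d2[0])))
cor=np.array([atz(c,U(*p),.036) for p in((380,418),(393,370))]);print('stem',cor[:,:2])
riv=tip[:2]-.033*d;print('rivet',riv,'clip yaw',np.degrees(np.arctan2(*(riv-hd[:2])[::-1])))
eye=tip[:2]-.0105*d;print('eye',eye)
print('tri eye(w,top)',tri([c,t],[U(418,306),(208/8.3333+263.5,79/8.3333+186.5)]), 'head',tri([c,t],[U(323,520),(205/8.3333+263.5,187/8.3333+186.5)]))
E
```

```text
head [ 0.5434 -0.1032  0.05  ] loop corners [[ 0.5908 -0.0975]
 [ 0.5911 -0.1126]
 [ 0.5703 -0.1134]
 [ 0.5704 -0.0975]] [ 0.5807 -0.1052  0.036 ]
collar [ 0.5435 -0.1025  0.032 ] paint [ 0.5462 -0.1016  0.024 ]
len 0.020606801231652525 0.015091790596077589
dirs 1.1528152709174622 1.320059434209537
stem [[ 0.5615 -0.1059]
 [ 0.5696 -0.1051]]
rivet [ 0.558  -0.1057] clip yaw -9.56411972822472
eye [ 0.5805 -0.1052]
tri eye(w,top) (array([ 0.5809, -0.1048,  0.028 ]), [np.float64(0.0003253028163855121), np.float64(0.0003253028163855746)]) head (array([ 0.5425, -0.1028,  0.0393]), [np.float64(0.00017967376587198328), np.float64(0.00017967376587202128)])
```

Pick first. From the measurements, the block is at (0.504, 0.267) with yaw -10° and the handle top is at z 0.1365. I'll move above the pick and turn +1.02 rad.

Request:
{"fn": "drive_tool", "kwargs": {
  "commands": [
    {"dx": 0, "dy": 0.051, "dz": 0, "turn": 0.17},
    {"dx": 0, "dy": 0.051, "dz": 0, "turn": 0.17},
    {"dx": 0, "dy": 0.051, "dz": 0, "turn": 0.17},
    {"dx": 0, "dy": 0.051, "dz": 0, "turn": 0.17},
    {"dx": 0, "dy": 0.051, "dz": 0, "turn": 0.17},
    {"dx": 0, "dy": 0.051, "dz": 0, "turn": 0.17},
    {"dx": 0, "dy": 0.051, "dz": -0.02, "turn": 0},
    {"dx": 0, "dy": 0.0515, "dz": -0.02, "turn": 0},
    {"dx": 0, "dy": 0, "dz": 0, "turn": 0}
  ],
  "fingers": 0.06
}}

```text
time_s: 2.33
position: [0.499, 0.2681, 0.236]
ee_rot: [-1.132, 1.333, -1.324]
force: [-0.7, -0.3, 0.6]
grip_width: 0.0597
```

```bash
python3 - <<'E'
from h import *
np.set_printoptions(precision=4,suppress=True)
s=arm.read_state();print(s['time_s'],s['position'],s['joints']);M=R.from_rotvec(s['ee_rot']).as_matrix();print(M)
c=snap('wrist');dump(c,'w2')
im=c['img'].astype(int);m=((im[...,0]>150)&(im[...,1]<150)&(im[...,2]<60)).astype(np.uint8)
n,l,st,ce=cv2.connectedComponentsWithStats(m);print(st[1:],ce[1:])
print(proj(c,[.5035,.2668,.137]))
u,v=proj(c,[.5035,.2668,.1])[0].astype(int);w=72;h=54
u0,v0=max(0,min(u-w,560-2*w)),max(0,min(v-h,420-2*h));print(u0,v0,800/2/w)
save('w2',cv2.resize(c['img'][v0:v0+2*h,u0:u0+2*w],(800,600),interpolation=cv2.INTER_CUBIC))
E
```

```text
2.325 [0.499  0.2681 0.236 ] [-0.0509  0.4188 -0.6758  1.4173  0.256   1.3994 -0.8909]
[[-0.1616 -0.0059  0.9868]
 [-0.9869  0.0017 -0.1616]
 [-0.0007 -1.     -0.0061]]
[] []
[[282.7531 204.0901]]
210 138 5.555555555555555
```

View pics/w2.png

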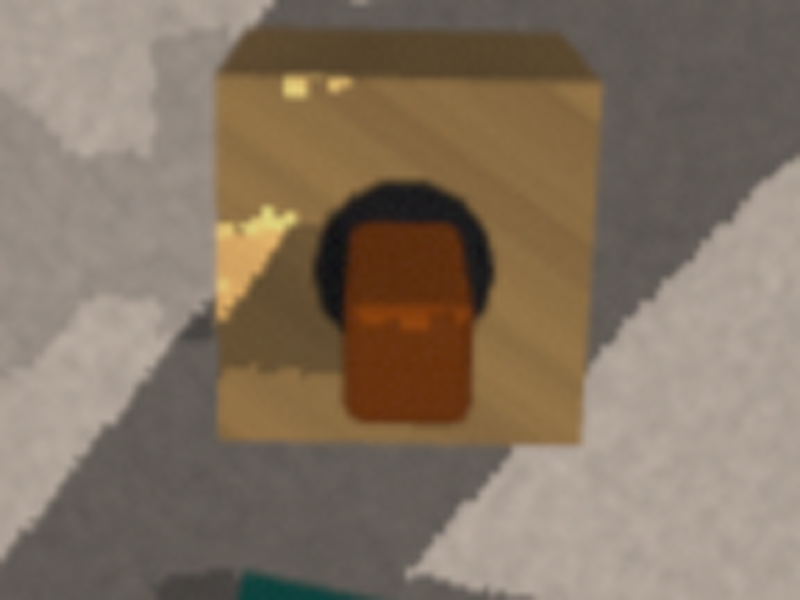

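The wrist view shows the orange handle top at crop (408,362), aligned with the jaws and within 1.5 px of prediction. The black collar rests on the block.

Request:
{"fn": "drive_tool", "kwargs": {
  "commands": [
    {"dx": 0.0045, "dy": -0.001, "dz": -0.02, "turn": 0},
    {"dx": 0, "dy": 0, "dz": -0.02, "turn": 0},
    {"dx": 0, "dy": 0, "dz": -0.02, "turn": 0},
    {"dx": 0, "dy": 0, "dz": -0.01, "turn": 0},
    {"dx": 0, "dy": 0, "dz": 0, "turn": 0},
    {"dx": 0, "dy": 0, "dz": 0, "turn": 0}
  ]
}}

```text
time_s: 3.12
position: [0.5079, 0.2623, 0.1694]
ee_rot: [-1.121, 1.334, -1.335]
force: [0.0, 0.1, 0.2]
grip_width: 0.0599
```

Request:
{"fn": "drive_tool", "kwargs": {
  "commands": [
    {"dx": -0.0044, "dy": 0.0045, "dz": -0.004, "turn": 0.008},
    {"dx": 0, "dy": 0, "dz": -0.015, "turn": 0},
    {"dx": 0, "dy": 0, "dz": -0.015, "turn": 0},
    {"dx": 0, "dy": 0, "dz": -0.015, "turn": 0},
    {"dx": 0, "dy": 0, "dz": -0.0055, "turn": 0},
    {"dx": 0, "dy": 0, "dz": 0, "turn": 0},
    {"dx": 0, "dy": 0, "dz": 0, "turn": 0}
  ]
}}

```text
time_s: 4.0
position: [0.5031, 0.2672, 0.1144]
ee_rot: [-1.126, 1.329, -1.329]
force: [-0.3, 1.3, 0.3]
grip_width: 0.0599
```

Request:
{"fn": "drive_tool", "kwargs": {
  "commands": [
    {"dx": 0, "dy": 0, "dz": 0, "turn": 0},
    {"dx": 0, "dy": 0, "dz": 0, "turn": 0},
    {"dx": 0, "dy": 0, "dz": 0, "turn": 0},
    {"dx": 0, "dy": 0, "dz": 0, "turn": 0},
    {"dx": 0, "dy": 0, "dz": 0, "turn": 0},
    {"dx": 0, "dy": 0, "dz": 0, "turn": 0}
  ],
  "fingers": 0.0
}}

```text
time_s: 4.75
position: [0.5032, 0.267, 0.1144]
ee_rot: [-1.126, 1.328, -1.329]
force: [0.7, -1.4, 3.9]
grip_width: 0.0185
```

Request:
{"fn": "drive_tool", "kwargs": {
  "commands": [
    {"dx": 0, "dy": 0, "dz": 0.01, "turn": 0},
    {"dx": 0, "dy": 0, "dz": 0.015, "turn": 0},
    {"dx": 0, "dy": 0, "dz": 0.02, "turn": 0},
    {"dx": 0, "dy": 0, "dz": 0.025, "turn": 0},
    {"dx": 0, "dy": 0, "dz": 0.03, "turn": 0},
    {"dx": 0, "dy": 0, "dz": 0.02, "turn": 0},
    {"dx": 0, "dy": 0, "dz": 0, "turn": 0},
    {"dx": 0, "dy": 0, "dz": 0, "turn": 0},
    {"dx": 0, "dy": 0, "dz": 0, "turn": 0}
  ]
}}

```text
time_s: 5.88
position: [0.5021, 0.2663, 0.2326]
ee_rot: [-1.13, 1.33, -1.329]
force: [-0.1, -0.3, -1.5]
grip_width: 0.0186
```

```bash
python3 - <<'E'
from h import *
np.set_printoptions(precision=4,suppress=True)
p=np.array(arm.read_state()['position']);hk=p-[0,0,.1]
out=[]
for n,k in(('scene','s3'),('wrist','w3')):
    c=snap(n);dump(c,k);q=proj(c,[hk,hk+[.006*.985,-.006*.17,0]]);print(n,q)
    u,v=q[0].astype(int);w=32;h=48
    u0,v0=max(0,min(u-w,560-2*w)),max(0,min(v-h-10,420-2*h));print(u0,v0,400/2/w)
    out.append(cv2.resize(c['img'][v0:v0+2*h,u0:u0+2*w],(400,600),interpolation=cv2.INTER_CUBIC))
save('s3',np.hstack(out))
E
```

```text
scene [[412.6846 202.5804]
 [412.4271 204.5953]]
380 144 6.25
wrist [[276.6742 202.8481]
 [283.7588 202.9023]]
244 144 6.25
```

View pics/s3.png

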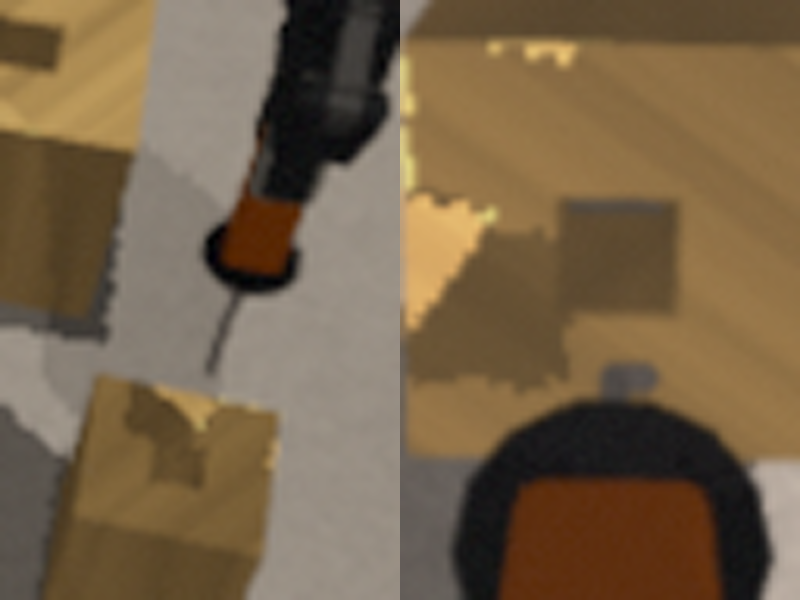

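Confirmed: the pick's foot points along tool +z, so it is at world yaw about -10° and suits the loop (foot at right-tile crop (600–655,380)). The hook lies about 0.0995 m below the TCP. Next I'll carry it to hover over the eye at (0.5805, -0.1046).

Request:
{"fn": "drive_tool", "kwargs": {
  "commands": [
    {"dx": 0.004, "dy": -0.02, "dz": 0, "turn": 0.01},
    {"dx": 0.008, "dy": -0.04, "dz": 0, "turn": 0.01},
    {"dx": 0.008, "dy": -0.04, "dz": 0, "turn": 0.01},
    {"dx": 0.008, "dy": -0.04, "dz": 0, "turn": 0.01},
    {"dx": 0.008, "dy": -0.04, "dz": 0, "turn": 0.01},
    {"dx": 0.008, "dy": -0.04, "dz": 0, "turn": 0.01},
    {"dx": 0.008, "dy": -0.04, "dz": 0, "turn": 0.01},
    {"dx": 0.008, "dy": -0.04, "dz": 0, "turn": 0.01},
    {"dx": 0.008, "dy": -0.04, "dz": -0.01, "turn": 0.01},
    {"dx": 0.005, "dy": -0.02, "dz": -0.02, "turn": 0.01},
    {"dx": 0.003, "dy": -0.0107, "dz": -0.02, "turn": 0},
    {"dx": 0, "dy": 0, "dz": -0.015, "turn": 0},
    {"dx": 0, "dy": 0, "dz": 0, "turn": 0},
    {"dx": 0, "dy": 0, "dz": 0, "turn": 0},
    {"dx": 0, "dy": 0, "dz": 0, "turn": 0}
  ]
}}

```text
time_s: 7.85
position: [0.5794, -0.103, 0.17]
ee_rot: [-1.177, 1.254, -1.256]
force: [0.2, 0.3, -1.2]
grip_width: 0.0188
```

```bash
cat > look.py <<'E'
from h import *
import sys
np.set_printoptions(precision=4,suppress=True)
k=sys.argv[1]
s=arm.read_state();p=np.array(s['position']);M=R.from_rotvec(s['ee_rot']).as_matrix()
hk=p+.0995*M[:,1];ft=hk+.006*M[:,2]
print(s['time_s'],p,'hook',hk,'foot yaw',np.degrees(np.arctan2(M[1,2],M[0,2])),s['force'],s['grip_width'])
out=[]
for n in('scene','wrist'):
    c=snap(n);dump(c,k+n);q=proj(c,[hk,ft,[.5805,-.1046,.036]]);print(n,q.ravel())
    w=30 if n=='scene' else 44;h=int(w*1.5)
    u,v=q[2].astype(int);u0,v0=max(0,min(u-w,560-2*w)),max(0,min(v-h,420-2*h));print(u0,v0,400/2/w)
    out.append(cv2.resize(c['img'][v0:v0+2*h,u0:u0+2*w],(400,600),interpolation=cv2.INTER_CUBIC))
save(k,np.hstack(out))
E
python3 look.py p4
```

```text
7.85 [ 0.5794 -0.103   0.17  ] hook [ 0.5796 -0.103   0.0705] foot yaw -3.5861981090466277 [ 0.2013  0.2929 -1.174 ] 0.018776074518687208
scene [248.6168 233.1608 248.1223 235.2633 248.5672 241.5402]
218 196 6.666666666666667
wrist [276.6506 202.8226 283.7576 202.822  277.6802 193.369 ]
233 127 4.545454545454546
```

View pics/p4.png

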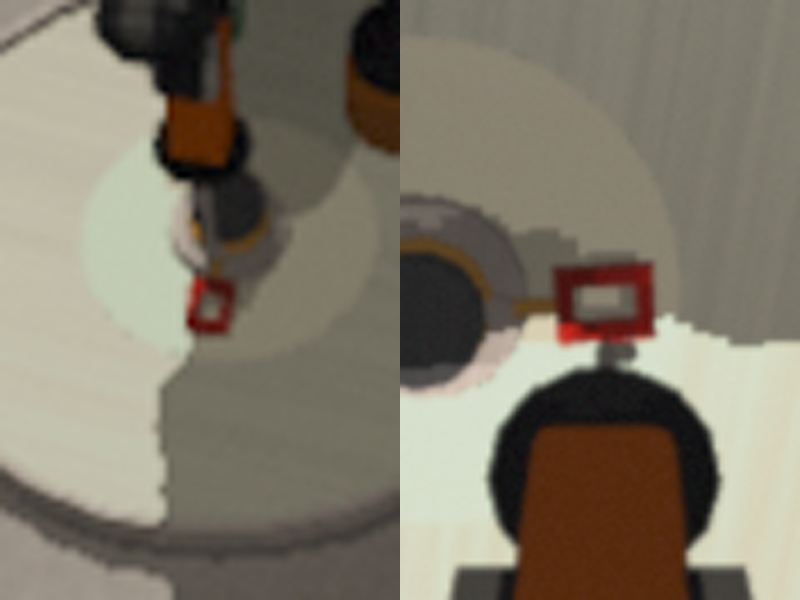

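The wrist view shows the hook's foot at crop (598–634,353), parallel to the loop, whose centre is (604,301). Relative to the eye the hook needs about -1.5 mm in x and -0.5 mm in y, then straight down.

Request:
{"fn": "drive_tool", "kwargs": {
  "commands": [
    {"dx": -0.0015, "dy": -0.0005, "dz": 0, "turn": 0},
    {"dx": 0, "dy": 0, "dz": -0.01, "turn": 0},
    {"dx": 0, "dy": 0, "dz": -0.01, "turn": 0},
    {"dx": 0, "dy": 0, "dz": -0.006, "turn": 0},
    {"dx": 0, "dy": 0, "dz": -0.005, "turn": 0},
    {"dx": 0, "dy": 0, "dz": 0, "turn": 0},
    {"dx": 0, "dy": 0, "dz": 0, "turn": 0}
  ]
}}

```text
time_s: 8.82
position: [0.5775, -0.1043, 0.1382]
ee_rot: [-1.178, 1.256, -1.256]
force: [0.0, -0.2, -1.5]
grip_width: 0.0184
```

```bash
python3 look.py p5
```

```text
8.825 [ 0.5775 -0.1043  0.1382] hook [ 0.5775 -0.1043  0.0387] foot yaw -3.6596706895258917 [ 0.0466 -0.2027 -1.4647] 0.018392763378424635
scene [248.7913 239.9003 248.3059 241.9766 248.5672 241.5402]
218 196 6.666666666666667
wrist [276.466  203.0908 283.5652 203.0925 279.9591 202.2335]
235 136 4.545454545454546
```

View pics/p5.png

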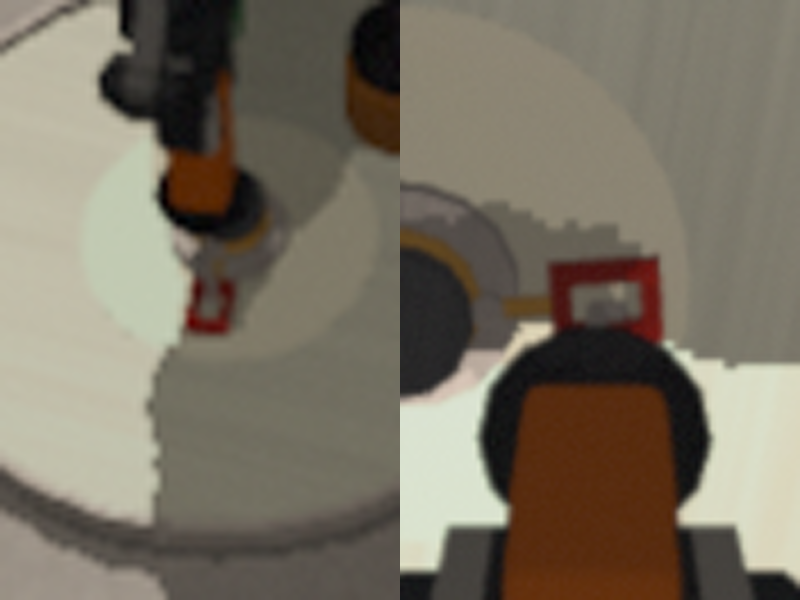

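The wrist view shows the foot (crop 588–630,305) inside the open eye (570–642, 281–327), in the middle. I'll go straight down.

Request:
{"fn": "drive_tool", "kwargs": {
  "commands": [
    {"dx": 0.0003, "dy": 0, "dz": -0.004, "turn": 0},
    {"dx": 0, "dy": 0, "dz": -0.004, "turn": 0},
    {"dx": 0, "dy": 0, "dz": -0.004, "turn": 0},
    {"dx": 0, "dy": 0, "dz": 0, "turn": 0},
    {"dx": 0, "dy": 0, "dz": 0, "turn": 0}
  ]
}}

```text
time_s: 9.55
position: [0.5775, -0.1043, 0.1259]
ee_rot: [-1.178, 1.256, -1.256]
force: [-0.2, 0.2, -1.8]
grip_width: 0.0184
```

Request:
{"fn": "drive_tool", "kwargs": {
  "commands": [
    {"dx": 0.003, "dy": -0.0003, "dz": 0, "turn": 0},
    {"dx": 0.003, "dy": -0.0003, "dz": 0, "turn": 0},
    {"dx": 0.001, "dy": -0.0001, "dz": 0, "turn": 0},
    {"dx": 0.001, "dy": -0.0001, "dz": 0, "turn": 0},
    {"dx": 0.001, "dy": -0.0001, "dz": 0, "turn": 0},
    {"dx": 0, "dy": 0, "dz": 0, "turn": 0}
  ]
}}

```text
time_s: 10.3
position: [0.5855, -0.1052, 0.1255]
ee_rot: [-1.18, 1.258, -1.255]
force: [-2.4, 0.3, -0.4]
grip_width: 0.0183
```

Request:
{"fn": "drive_tool", "kwargs": {
  "commands": [
    {"dx": 0.001, "dy": -0.0001, "dz": 0, "turn": 0},
    {"dx": 0.001, "dy": -0.0001, "dz": 0, "turn": 0},
    {"dx": 0, "dy": 0, "dz": 0, "turn": 0}
  ]
}}

```text
time_s: 10.68
position: [0.5867, -0.1054, 0.1252]
ee_rot: [-1.182, 1.259, -1.254]
force: [-5.3, 0.8, 0.3]
grip_width: 0.0183
```

Request:
{"fn": "drive_tool", "kwargs": {
  "commands": [
    {"dx": 0.001, "dy": -0.0001, "dz": 0, "turn": 0},
    {"dx": 0.001, "dy": -0.0001, "dz": 0, "turn": 0},
    {"dx": 0, "dy": 0, "dz": 0, "turn": 0}
  ]
}}

```text
time_s: 11.05
position: [0.5878, -0.1055, 0.1247]
ee_rot: [-1.183, 1.261, -1.253]
force: [-6.1, 0.6, 0.1]
grip_width: 0.018
```

Request:
{"fn": "drive_tool", "kwargs": {
  "commands": [
    {"dx": 0.001, "dy": -0.0001, "dz": 0.0005, "turn": 0},
    {"dx": 0.001, "dy": -0.0001, "dz": 0.0003, "turn": 0},
    {"dx": 0.001, "dy": -0.0001, "dz": 0, "turn": 0},
    {"dx": 0, "dy": 0, "dz": 0, "turn": 0}
  ]
}}

```text
time_s: 11.55
position: [0.5893, -0.1061, 0.1248]
ee_rot: [-1.186, 1.263, -1.252]
force: [-8.7, 0.3, -0.2]
grip_width: 0.0186
```

Request:
{"fn": "drive_tool", "kwargs": {
  "commands": [
    {"dx": 0.001, "dy": -0.0001, "dz": 0, "turn": 0},
    {"dx": 0.001, "dy": -0.0001, "dz": 0, "turn": 0},
    {"dx": 0.001, "dy": -0.0001, "dz": 0, "turn": 0},
    {"dx": 0, "dy": 0, "dz": 0, "turn": 0}
  ]
}}

```text
time_s: 12.05
position: [0.5907, -0.1065, 0.1244]
ee_rot: [-1.189, 1.266, -1.25]
force: [-9.3, -0.1, -0.7]
grip_width: 0.0185
```

```bash
cat > st.py <<'E'
from h import *
np.set_printoptions(precision=4,suppress=True)
s=arm.read_state();p=np.array(s['position']);M=R.from_rotvec(s['ee_rot']).as_matrix()
print(s['time_s'],p,'hook',p+.0995*M[:,1],'y',M[:,1],s['force'],s['wrist_torque'])
E
python3 st.py
```

```text
12.05 [ 0.5907 -0.1065  0.1244] hook [ 0.5894 -0.1065  0.0249] y [-0.0137 -0.0002 -0.9999] [-9.3016 -0.0517 -0.7186] [ 0.0834  3.0542 -0.0214]
```

Request:
{"fn": "drive_tool", "kwargs": {
  "commands": [
    {"dx": 0.001, "dy": 0, "dz": 0.0004, "turn": 0},
    {"dx": 0.001, "dy": 0, "dz": 0.0004, "turn": 0},
    {"dx": 0.001, "dy": -0.0001, "dz": 0.0002, "turn": 0},
    {"dx": 0, "dy": 0, "dz": 0, "turn": 0}
  ]
}}

```text
time_s: 12.55
position: [0.5966, -0.1064, 0.1261]
ee_rot: [-1.183, 1.261, -1.253]
force: [-4.7, -0.5, -0.9]
grip_width: 0.0185
```

```bash
python3 st.py
```

```text
12.55 [ 0.5966 -0.1064  0.1261] hook [ 0.5959 -0.1064  0.0266] y [-0.0069  0.0001 -1.    ] [-4.6733 -0.4651 -0.8827] [0.0916 1.2591 0.0227]
```

The pull force fell from 9.3 to 4.7 N, so the clip is coming off. I'll keep going gently.

Request:
{"fn": "drive_tool", "kwargs": {
  "commands": [
    {"dx": 0.0015, "dy": -0.0002, "dz": 0, "turn": 0},
    {"dx": 0.0015, "dy": -0.0002, "dz": 0, "turn": 0},
    {"dx": 0.0015, "dy": -0.0002, "dz": 0, "turn": 0},
    {"dx": 0.0015, "dy": -0.0002, "dz": 0, "turn": 0},
    {"dx": 0, "dy": 0, "dz": 0, "turn": 0}
  ]
}}

```text
time_s: 13.18
position: [0.6061, -0.1071, 0.1279]
ee_rot: [-1.177, 1.255, -1.257]
force: [0.4, 0.2, -2.1]
grip_width: 0.0184
```

Request:
{"fn": "drive_tool", "kwargs": {
  "commands": [
    {"dx": 0.002, "dy": -0.0003, "dz": 0, "turn": 0},
    {"dx": 0.002, "dy": -0.0003, "dz": 0, "turn": 0},
    {"dx": 0.002, "dy": -0.0003, "dz": 0, "turn": 0},
    {"dx": 0.002, "dy": -0.0003, "dz": 0, "turn": 0},
    {"dx": 0, "dy": 0, "dz": 0, "turn": 0}
  ]
}}

```text
time_s: 13.8
position: [0.6138, -0.1084, 0.1277]
ee_rot: [-1.178, 1.256, -1.256]
force: [-0.2, 0.2, -1.8]
grip_width: 0.0183
```

Request:
{"fn": "drive_tool", "kwargs": {
  "commands": [
    {"dx": 0.002, "dy": -0.0003, "dz": 0, "turn": 0},
    {"dx": 0.002, "dy": -0.0003, "dz": 0, "turn": 0},
    {"dx": 0.002, "dy": -0.0003, "dz": 0, "turn": 0},
    {"dx": 0.002, "dy": -0.0003, "dz": 0, "turn": 0},
    {"dx": 0, "dy": 0, "dz": 0, "turn": 0}
  ]
}}

```text
time_s: 14.42
position: [0.6218, -0.1096, 0.1277]
ee_rot: [-1.178, 1.256, -1.256]
force: [-0.3, 0.5, -1.2]
grip_width: 0.0185
```

```bash
sed -i 's/\[.5805,-.1046,.036\]/hk/;s/w=30 if/w=44 if/;s/u,v=q\[2\].astype(int)/u,v=q[2].astype(int)-(0,0 if n=="scene" else 20)/' look.py; python3 look.py p6
```

```text
14.425 [ 0.6218 -0.1096  0.1277] hook [ 0.6218 -0.1096  0.0282] foot yaw -3.666676235921769 [-0.2648  0.485  -1.2433] 0.018547668501579715
scene [244.3545 257.8312 243.8469 259.9983 244.3545 257.8312]
200 191 4.545454545454546
wrist [276.6373 203.169  283.7386 203.172  276.6373 203.169 ]
232 117 4.545454545454546
```

View pics/p6.png

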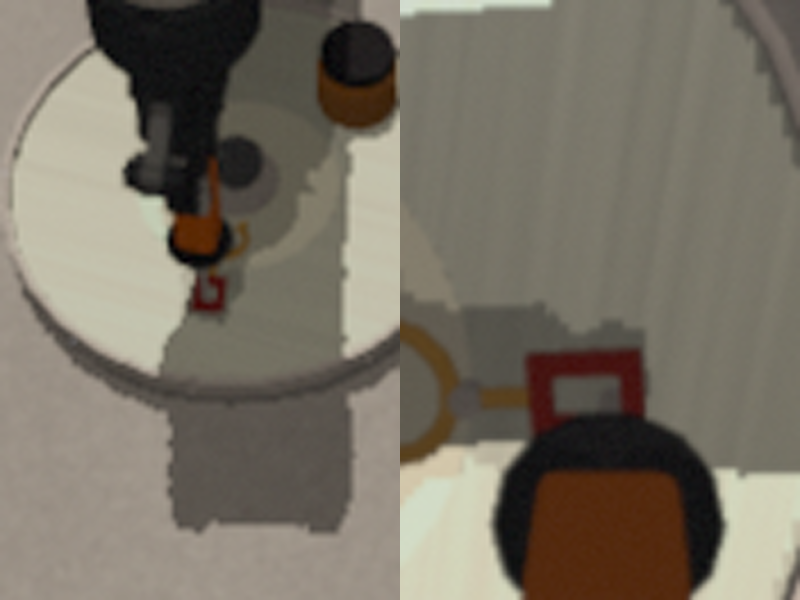

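The clip is off and hangs on the hook: the wrist view shows the ring at crop (405,390), and the shank sits in the front of the eye at about (605,400). I'll drag it 22 mm further out, lower, back off 6 mm to free the foot, and lift.

Request:
{"fn": "drive_tool", "kwargs": {
  "commands": [
    {"dx": 0.003, "dy": -0.0004, "dz": 0, "turn": 0},
    {"dx": 0.004, "dy": -0.0004, "dz": 0, "turn": 0},
    {"dx": 0.004, "dy": -0.0004, "dz": 0, "turn": 0},
    {"dx": 0.004, "dy": -0.0004, "dz": 0, "turn": 0},
    {"dx": 0.004, "dy": -0.0004, "dz": 0, "turn": 0},
    {"dx": 0.003, "dy": -0.0004, "dz": 0, "turn": 0},
    {"dx": 0, "dy": 0, "dz": -0.0015, "turn": 0},
    {"dx": 0, "dy": 0, "dz": 0, "turn": 0},
    {"dx": 0, "dy": 0, "dz": 0, "turn": 0}
  ]
}}

```text
time_s: 15.65
position: [0.6434, -0.112, 0.1262]
ee_rot: [-1.178, 1.256, -1.256]
force: [0.6, 0.7, -1.5]
grip_width: 0.018
```

Request:
{"fn": "drive_tool", "kwargs": {
  "commands": [
    {"dx": -0.002, "dy": 0.0002, "dz": 0, "turn": 0},
    {"dx": -0.002, "dy": 0.0001, "dz": 0, "turn": 0},
    {"dx": -0.002, "dy": 0.0001, "dz": 0, "turn": 0},
    {"dx": 0, "dy": 0, "dz": 0, "turn": 0},
    {"dx": 0, "dy": 0, "dz": 0, "turn": 0}
  ]
}}

```text
time_s: 16.27
position: [0.6375, -0.1116, 0.1262]
ee_rot: [-1.178, 1.256, -1.256]
force: [-0.6, -0.2, -1.4]
grip_width: 0.0188
```

```bash
python3 look.py p7
```

```text
16.275 [ 0.6375 -0.1116  0.1262] hook [ 0.6375 -0.1116  0.0267] foot yaw -3.6627150737974965 [-0.5635 -0.1887 -1.418 ] 0.018763396810980545
scene [242.625  263.8218 242.1083 266.0245 242.625  263.8218]
198 197 4.545454545454546
wrist [276.5081 203.1255 283.6106 203.1273 276.5081 203.1255]
232 117 4.545454545454546
```

View pics/p7.png

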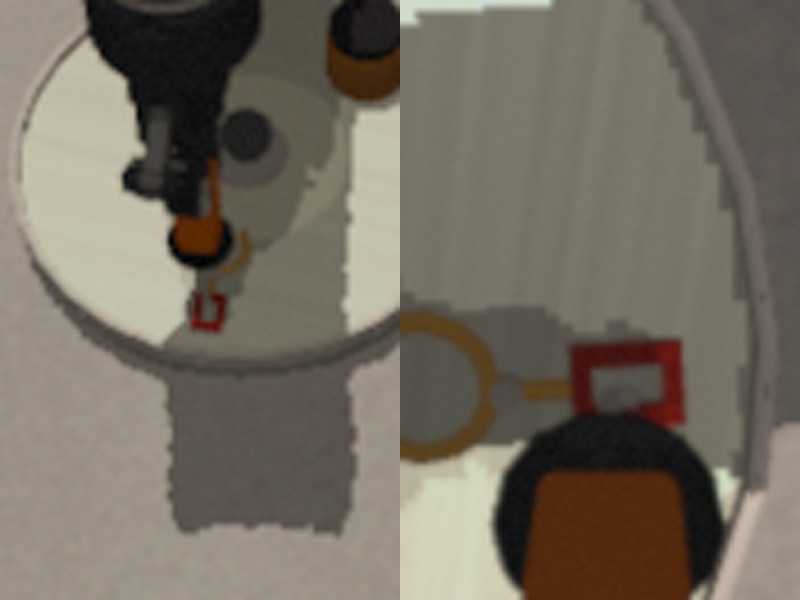

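The foot (crop 600–640,396) is free of the front bar and inside the eye, but near its -y side. I'll centre it 1.5 mm towards +y and lift.

Request:
{"fn": "drive_tool", "kwargs": {
  "commands": [
    {"dx": 0.0005, "dy": 0.0015, "dz": 0, "turn": 0},
    {"dx": 0, "dy": 0, "dz": 0, "turn": 0},
    {"dx": 0, "dy": 0, "dz": 0.003, "turn": 0},
    {"dx": 0, "dy": 0, "dz": 0.003, "turn": 0},
    {"dx": 0, "dy": 0, "dz": 0.003, "turn": 0},
    {"dx": 0, "dy": 0, "dz": 0.005, "turn": 0},
    {"dx": 0, "dy": 0, "dz": 0.01, "turn": 0},
    {"dx": 0, "dy": 0, "dz": 0.015, "turn": 0},
    {"dx": 0, "dy": 0, "dz": 0.015, "turn": 0},
    {"dx": 0, "dy": 0, "dz": 0.02, "turn": 0},
    {"dx": 0, "dy": 0, "dz": 0.02, "turn": 0},
    {"dx": 0, "dy": 0, "dz": 0.015, "turn": 0},
    {"dx": 0, "dy": 0, "dz": 0, "turn": 0},
    {"dx": 0, "dy": 0, "dz": 0, "turn": 0}
  ]
}}

```text
time_s: 18.12
position: [0.6376, -0.1101, 0.2345]
ee_rot: [-1.179, 1.257, -1.255]
force: [-0.4, -0.2, -1.4]
grip_width: 0.0183
```

```bash
python3 - <<'E'
from h import *
np.set_printoptions(precision=4,suppress=True)
print(arm.read_state()['position'])
for n in('wrist','top'):
    c=snap(n);dump(c,'c8'+n);im=c['img'].astype(int)
    m=((im[...,0]>70)&(im[...,0]>2.2*im[...,1])&(im[...,0]>2.2*im[...,2])).astype(np.uint8)
    k,l,st,ce=cv2.connectedComponentsWithStats(m)
    for i in range(1,k):
        if st[i,4]>8: print(n,st[i],ce[i],atz(c,ce[i],.028))
E
```

```text
[ 0.6376 -0.1101  0.2345]
wrist [272 169  18  13 122] [280.4426 175.041 ] [ 0.6417 -0.11    0.028 ]
top [382 161  46  21 269] [404.8662 170.8736] [ 0.6513 -0.4433  0.028 ]
```

The wrist view finds the loop centre at (0.642, -0.110) at plate height, so the clip stayed behind. Now back to the block with the turn undone.

Request:
{"fn": "drive_tool", "kwargs": {
  "commands": [
    {"dx": -0.007, "dy": 0.02, "dz": 0, "turn": -0.01},
    {"dx": -0.015, "dy": 0.04, "dz": 0, "turn": -0.01},
    {"dx": -0.015, "dy": 0.04, "dz": 0, "turn": -0.01},
    {"dx": -0.015, "dy": 0.04, "dz": 0, "turn": -0.01},
    {"dx": -0.015, "dy": 0.04, "dz": 0, "turn": -0.01},
    {"dx": -0.015, "dy": 0.04, "dz": 0, "turn": -0.01},
    {"dx": -0.015, "dy": 0.04, "dz": 0, "turn": -0.01},
    {"dx": -0.015, "dy": 0.04, "dz": 0, "turn": -0.01},
    {"dx": -0.012, "dy": 0.04, "dz": 0, "turn": -0.01},
    {"dx": -0.007, "dy": 0.027, "dz": 0, "turn": -0.01},
    {"dx": -0.0035, "dy": 0.01, "dz": 0, "turn": 0},
    {"dx": 0, "dy": 0, "dz": 0, "turn": 0},
    {"dx": 0, "dy": 0, "dz": 0, "turn": 0},
    {"dx": 0, "dy": 0, "dz": 0, "turn": 0}
  ]
}}

```text
time_s: 19.98
position: [0.5044, 0.2652, 0.2351]
ee_rot: [-1.126, 1.33, -1.332]
force: [0.1, -0.2, -1.5]
grip_width: 0.0186
```

```bash
python3 st.py; python3 - <<'E'
from h import *
s=arm.read_state();M=R.from_rotvec(s['ee_rot']).as_matrix();print('foot yaw',np.degrees(np.arctan2(M[1,2],M[0,2])))
c=snap('wrist');dump(c,'w9')
im=c['img'];a=load('w3')
out=[cv2.resize(x[144:240,244:308],(400,600),interpolation=cv2.INTER_CUBIC) for x in(a['img'],im)]
save('w9',np.hstack(out))
E
```

```text
19.975 [0.5044 0.2652 0.2351] hook [0.5044 0.2651 0.1356] y [ 0.0001 -0.001  -1.    ] [ 0.058  -0.1984 -1.5473] [-0.0389 -0.0687  0.0126]
foot yaw -9.559487316740544
```

View pics/w9.png

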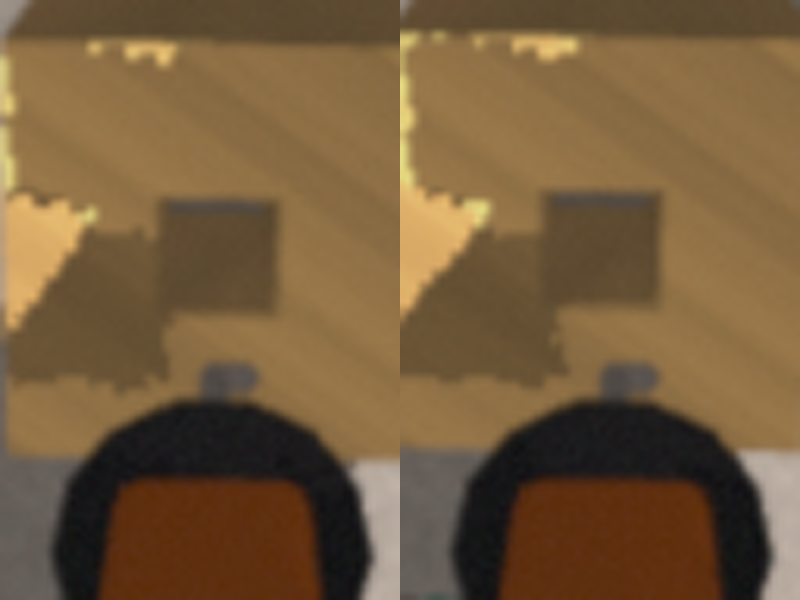

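The pick sits in the hand exactly as it did after the first lift. The hole is offset about 2 mm, matching the readout, so I'll correct and lower.

Request:
{"fn": "drive_tool", "kwargs": {
  "commands": [
    {"dx": -0.0012, "dy": 0.0018, "dz": 0, "turn": 0},
    {"dx": 0, "dy": 0, "dz": -0.02, "turn": 0},
    {"dx": 0, "dy": 0, "dz": -0.02, "turn": 0},
    {"dx": 0, "dy": 0, "dz": -0.01, "turn": 0},
    {"dx": 0, "dy": 0, "dz": -0.004, "turn": 0},
    {"dx": 0, "dy": 0, "dz": 0, "turn": 0},
    {"dx": 0, "dy": 0, "dz": 0, "turn": 0}
  ]
}}

```text
time_s: 20.9
position: [0.5028, 0.2691, 0.182]
ee_rot: [-1.126, 1.328, -1.329]
force: [-0.6, 0.6, -1.2]
grip_width: 0.0186
```

Request:
{"fn": "drive_tool", "kwargs": {
  "commands": [
    {"dx": 0.0004, "dy": -0.002, "dz": 0, "turn": 0},
    {"dx": 0, "dy": 0, "dz": 0, "turn": 0},
    {"dx": 0, "dy": 0, "dz": -0.008, "turn": 0},
    {"dx": 0, "dy": 0, "dz": -0.008, "turn": 0},
    {"dx": 0, "dy": 0, "dz": 0, "turn": 0},
    {"dx": 0, "dy": 0, "dz": 0, "turn": 0}
  ]
}}

```text
time_s: 21.65
position: [0.5026, 0.2668, 0.1651]
ee_rot: [-1.127, 1.329, -1.329]
force: [1.1, 0.2, -0.9]
grip_width: 0.0184
```

Request:
{"fn": "drive_tool", "kwargs": {
  "commands": [
    {"dx": 0, "dy": 0, "dz": -0.01, "turn": 0},
    {"dx": 0, "dy": 0, "dz": -0.01, "turn": 0},
    {"dx": 0, "dy": 0, "dz": -0.01, "turn": 0},
    {"dx": 0, "dy": 0, "dz": -0.01, "turn": 0},
    {"dx": 0, "dy": 0, "dz": -0.005, "turn": 0},
    {"dx": 0, "dy": 0, "dz": -0.003, "turn": 0},
    {"dx": 0, "dy": 0, "dz": 0, "turn": 0},
    {"dx": 0, "dy": 0, "dz": 0, "turn": 0}
  ]
}}

```text
time_s: 22.65
position: [0.503, 0.2669, 0.1176]
ee_rot: [-1.126, 1.329, -1.329]
force: [1.3, 0.1, -1.0]
grip_width: 0.0179
```

Free so far. Now the last 3 mm by feel.

Request:
{"fn": "drive_tool", "kwargs": {
  "commands": [
    {"dx": 0, "dy": 0, "dz": -0.0015, "turn": 0},
    {"dx": 0, "dy": 0, "dz": -0.0013, "turn": 0},
    {"dx": 0, "dy": 0, "dz": 0, "turn": 0},
    {"dx": 0, "dy": 0, "dz": 0, "turn": 0}
  ]
}}

```text
time_s: 23.15
position: [0.5028, 0.2668, 0.1145]
ee_rot: [-1.127, 1.329, -1.329]
force: [-0.2, -1.0, 0.2]
grip_width: 0.0185
```

Request:
{"fn": "drive_tool", "kwargs": {
  "commands": [
    {"dx": 0, "dy": 0, "dz": 0, "turn": 0},
    {"dx": 0, "dy": 0, "dz": 0, "turn": 0},
    {"dx": 0, "dy": 0, "dz": 0, "turn": 0},
    {"dx": 0, "dy": 0, "dz": 0, "turn": 0},
    {"dx": 0, "dy": 0, "dz": 0.01, "turn": 0},
    {"dx": 0, "dy": 0, "dz": 0.02, "turn": 0},
    {"dx": 0, "dy": 0, "dz": 0.03, "turn": 0},
    {"dx": 0, "dy": 0, "dz": 0.04, "turn": 0},
    {"dx": -0.02, "dy": 0, "dz": 0.03, "turn": 0},
    {"dx": -0.04, "dy": 0, "dz": 0, "turn": 0},
    {"dx": -0.04, "dy": 0, "dz": 0, "turn": 0},
    {"dx": -0.02, "dy": 0, "dz": 0, "turn": 0},
    {"dx": 0, "dy": 0, "dz": 0, "turn": 0},
    {"dx": 0, "dy": 0, "dz": 0, "turn": 0}
  ],
  "fingers": 0.06
}}

```text
time_s: 24.9
position: [0.384, 0.2666, 0.2449]
ee_rot: [-1.125, 1.329, -1.33]
force: [-0.5, 0.2, 0.3]
grip_width: 0.0605
```

```bash
python3 - <<'E'
from h import *
c=snap('scene');dump(c,'s10');a=load('scene')
out=[cv2.resize(x[160:310,180:460],(800,429),interpolation=cv2.INTER_CUBIC) for x in(c['img'],)]
d=np.abs(c['img'].astype(int)-a['img']).max(2).astype(np.uint8)
d=cv2.resize(d[:,:],(224,168));out.append(np.zeros((168,800,3),np.uint8));out[1][:,:224]=np.clip(d[...,None].astype(int)*3,0,255)
t=snap('top');dump(t,'t10');out[1][:,240:464]=cv2.resize(t['img'][150:318,130:354],(224,168))
out[1][:,480:704]=cv2.resize(t['img'][160:244,240:352],(224,168))
save('s10',np.vstack(out)); print(arm.read_state()['time_s'])
E
```

```text
25.0
```

View pics/s10.png

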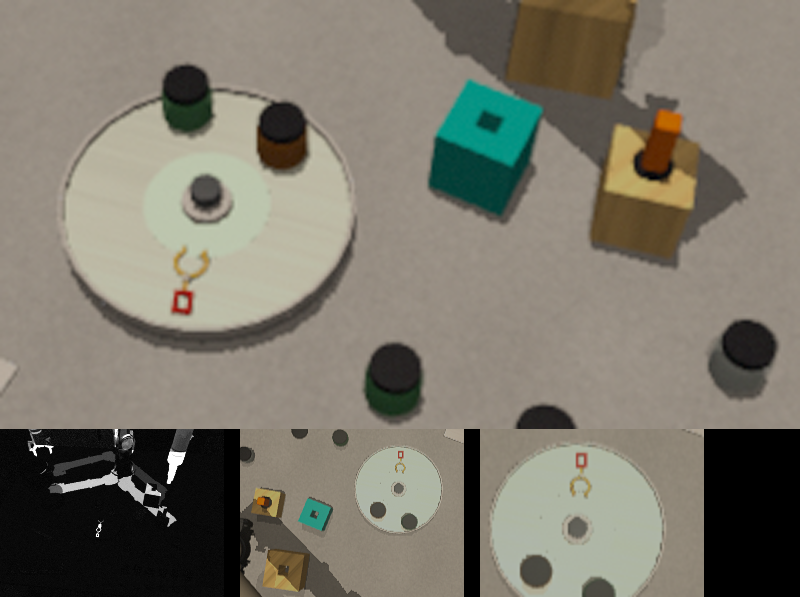

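The clip lies flat on the plate: ring at (190,262), loop at (182,302), spindle clear at (206,195). The pick stands upright in its block at (658,140). The difference image shows changes only at the clip and the arm with its shadows.

```bash
python3 -c "
from rig import workorder; print(workorder.job_done())"
```

```text
the job is handed in; nothing more can be done
None
```

The clip is off the spindle and lying flat on the turntable, and the pick is back upright in its block. I handed the job in at about 25 s of the 67 s allowed.

- **Pry:** I lowered the hook through the loop's eye without contact and pulled along the clip's x. The highest force I read was about 9.3 N, well under the 25 N that bends the clip. The clip then came free.
- **Placing:** I dragged the clip clear, with its ring centre about 55 mm from the spindle axis by estimate. I backed the hook's foot out from under the loop and lifted it away. The fingers never came near the clip.
- **Return:** The pick had not slipped in the hand. It went into the hole without contact until the collar rested on the block.
- **Last checks:** The final scene and top pictures show the clip flat on the plate and the pick upright in the small wooden block. The before/after difference shows changes only at the clip and at the arm with its shadows. The gripper is open and touching nothing.
- **Limits and disagreements:**
  - Grip force is fixed at 60 N by the interface, so the suggested 100 N was not possible. The pick held stiff enough all the same.
  - The camera views disagreed by 1–4 mm on some points, so I corrected the hook against the loop in the wrist view.
  - While hooking and pulling, my estimate of the hook's height came as low as about 1 mm above the plate. I read no downward press on the turntable.

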